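# Click the shelf stop in front of the glass tumbler and lock it

### The job

Keep the glass tumbler from walking off the pantry shelf: push the grey sliding stop along its rail, with the fingers and without gripping it, until it drops into the notch in front of the tumbler. Then press the lock cap on top of the stop fully down and come away. Leave the tumbler and everything else on the shelf where it stands.

Things in the scene. Friction and masses are not known exactly. Their poses are not given: they have to be found in the camera images.
- stop (a joint): stop position along the rail, m: 0 in the middle notch, 0.110 left notch, -0.110 right notch, grows along the rail's y axis (robot's left); -0.150 to 0.150. Friction 1.5 N. A sprung nose under it starts to sink 11 mm before a notch's centre; within 7 mm it pulls the stop home (push force dips, stop jumps ahead of the finger); about 7 N push it out again. Starts between middle and left notch
- stop_base (a point): point on the shelf surface (z = 0) under the stop's centre, moves with it; y axis along the rail, x across it, away from the robot. Grey plastic stop: saddle 60 mm along the rail, 56 across, 51 high; on it, centred, an upright block 50 mm along the rail, 30 across, with flat end faces to push (y = +25 and -25 mm, 55 to 118 mm high). It only slides
- index_pin (a joint): drop of the steel index pin, m: about 0.0003 while the stop is between notches, about 0.0055 when it has dropped into a notch. The pin (9 mm thick) stands up from the saddle on the robot's side, 14 mm proud when up, about 8.5 mm when dropped
- lock_cap (a joint): travel of the lock cap, m: 0 up as at the start, 0.008 fully down; moving it takes about 4 N, and it stays where it is left
- stop_top (a point): centre of the stop's top face, 120 mm above the shelf. The lock cap, a steel disc 24 mm across, stands in the middle of it, its upper face 12 mm above this point when up and 4 mm above when fully down
- rail: aluminium rail fixed on the shelf, 408 mm long over its black end blocks (30 mm high), 30 mm wide, 24 mm high; origin at the middle of its underside, y axis along it. Turned up to 0.3 rad
- notch_left (a point): centre of the left notch, at the rail's top edge (24 mm up), 110 mm from the middle; each notch is a gap across the rail, 22 mm wide and 12 mm deep
- notch_middle (a point): centre of the middle notch, likewise
- notch_right (a point): centre of the right notch, likewise
- tumbler: plain glass tumbler without handle, 72 mm across its rim, 105 mm high, origin at the centre of its underside. It stands about 100 mm behind the rail, opposite one of the three notches (within 8 mm along the rail)
- mug: white ceramic mug with a handle, 80 mm across, 92 mm high, opposite another notch; origin under its centre
- brush_holder: square wooden box, 70 mm wide, with a round brush in it, 113 mm high over all, opposite the remaining notch; origin under its centre
- soap_pump: stainless steel soap pump, 68 mm across, 166 mm high, on the left; origin under its centre
- dustpan: grey plastic dustpan, 280 mm long, 200 mm wide, 53 mm high, on the right; origin on its centre line, 40 mm in front of its rear wall
- jar: glass storage jar with a steel lid, 84 mm across, 130 mm high, behind the row; origin under its centre
- polish_tin: flat round metal tin, 76 mm across, 28 mm high, between the robot and the rail; origin under its centre
There are look-alikes about, which are no part of the job. Leave any blue or green look-alike of the tumbler alone.

How it is judged:
By the outcome, as a careful person would: the job done as asked, in the order asked, and still so for the second after the job is handed in, with the robot touching nothing.
It also fails if it takes over 48 s, if anything falls off the work surface, if the arm or the gripper's body presses on something with over 40 N, if the wrist force passes 120 N, or if a joint passes its speed limit or range.

### The arm

A 7-joint arm with a two-finger parallel gripper is mounted at the origin on the work surface. World frame = base frame: x ahead of the robot, y to its left, z up, the work surface at z = 0. Lengths are in mm, angles in rad, forces in N, time in s.
With the tool pointing down it reaches from about 400 to 875 mm from the base axis. Payload 6.5 kg.
Tool frame: the origin (TCP) lies at the very end of the fingers, on their centre line; the grasp point (between the pads) lies 19 mm behind it; z points along the fingers, y is the line along which they close (so a half turn about z gives the same grasp; the last joint's range is limited). The gripper opens to 85 mm and grips with 20 to 120 N. Pads are 22 mm wide; open, the fingers measure 114 mm over their backs; the gripper's body (76 mm by 85 mm) begins 54 mm behind the grasp point. The pads swing forward as they close: fully open they stand 13 mm farther back than shut.
Start: joints at [-1.225, 0.536, -0.004, 1.538, 0.003, 1.067, -0.071], TCP at [260.163, 595.655, 231.29] pointing down, gripper open.
Joint ranges: [-2.7, 2.7], [-0.37, 2.16], [-1.27, 1.26], [0.24, 2.4], [-1.31, 4.45], [0.19, 1.91], [-2.76, 2.76]. Speed limits (rad/s): [2.39, 2.39, 3.14, 3.14, 3.14, 3.14, 3.14].

### API

Orientations are given as a rotation vector (axis times angle).
In Python, from plant import ctrl, optics gives the robot as it stands.
- The arm moves only by the tool play_rows, never from a script. Its argument "targets" is a list of rows, each a list of 4 numbers: the shift along the tool's x, y, z in mm, then the turn about the tool's z in rad. In form: [[tx, ty, tz, roll], ...]. A call has 1 to 20 rows; each row shifts and turns the commanded pose from where the row before left it, along the tool's axes as they then stand; what a row does not reach is not made up. A row lasts 1/12 s, in which the tool goes at most 41.7 mm and 7.16 degrees, less where a joint would pass 70% of its speed; a pose out of reach is approached as far as the arm can. A call with a gripper value outside its range is refused whole. "fingers" is the opening, from 0 (shut) to 1 (fully open), set as the call begins (left out, the last holds). The fingers move at their own pace and stop on an object; "squeeze" is the grip in N (left out, the last holds). Time passes only in rows, so rows that do not move let the fingers close. It gives the time, the measured TCP pose, the force, the opening and the grip force at its end, in the units of the state.
- ctrl.get_obs(): the state, without advancing time (a new reading comes with each control period).
- optics.grab_frame(name): name is "scene" or "side" or "wrist"; returns the picture (384x512x3 uint8, red, green, blue); there is no depth.
- optics.camera_params(name): a dict with "fx", "fy", "cx", "cy" (pixels), "pose" (4x4, takes a point from camera to world coordinates); the wrist camera has in their place "mount" (4x4, takes a point from camera to tool coordinates, whose origin is the TCP and whose axes are the flange's). Camera axes: x right, y up, looking along -z (the intrinsics and any distortion apply to the point x, -y, -z); pixel columns grow to the right and rows downward; lengths in mm; the calibration is good to about 2 mm. A picture is of the moment at which its call begins: read the wrist's pose just before it. camera_params takes no time and is no camera call.
- ctrl.hand_in(): hands the job in; it is judged then, once.
The state is a dict: "clock": time; "joint_pos": joint angles; "dq": joint speeds; "tau": joint torques, N m; "ee_pos": TCP position; "ee_rot": TCP orientation; "contact_force": force on the tool from outside, world axes, zero at the start; "wrist_torque": the same for the moment, N m; "finger_gap": opening from 0.0 (shut) to 1.0 (fully open); "finger_force": force on a finger pad.
Only numpy, scipy, OpenCV 4.12 (cv2) and the standard library are available. Lean on these libraries where they do the work, as an engineer would, in place of code of your own. Each camera call takes 0.05 s, during which the arm holds its last target. There are 200 camera calls.

## Working session

There is one attempt and no reset: what is moved stays moved. The work goes in short steps, Python scripts to look and compute and a tool call to move; the robot and the scene stay as the last step left them, time stands still between calls to the robot, and variables do not carry over. Pictures are saved under pics/ and viewed, at most 12 in all, crops included, and the job is handed in when it is done.

Besides the shell and the picture viewer there is one more tool, called after "Request:" as name([rows], argument=value, ...), one row to a line, values as JSON. play_rows: Moves the arm, as the interface text tells. Its arguments: {"type":"object","properties":{"targets":{"type":"array"},"fingers":{"type":"number"},"squeeze":{"type":"number"}},"required":["targets"]}

```bash
mkdir -p pics; cat > h.py <<'E'
import numpy as np, cv2
from plant import ctrl, optics
def ray(name,u,v,pose=None):
    p=optics.camera_params(name)
    T=np.array(p["pose"]) if pose is None else pose
    k=p.get("dist",p.get("distortion"))
    K=np.array([[p["fx"],0,p["cx"]],[0,p["fy"],p["cy"]],[0,0,1]])
    a=cv2.undistortPoints(np.array([[[u,v]]],float),K,None if k is None else np.array(k,float))[0,0]
    d=T[:3,:3]@np.array([a[0],-a[1],-1]); return T[:3,3],d
def onz(name,u,v,z,pose=None):
    o,d=ray(name,u,v,pose); return o+d*(z-o[2])/d[2]
def proj(name,P,pose=None):
    p=optics.camera_params(name); T=np.array(p["pose"]) if pose is None else pose
    c=T[:3,:3].T@(np.array(P)-T[:3,3]); return p["cx"]+p["fx"]*c[0]/-c[2], p["cy"]-p["fy"]*c[1]/-c[2]
def wristpose():
    s=ctrl.get_obs(); T=np.eye(4); T[:3,:3]=cv2.Rodrigues(np.array(s["ee_rot"],float))[0]; T[:3,3]=s["ee_pos"]
    return T@np.array(optics.camera_params("wrist")["mount"])
E
python3 - <<'E'
from h import *
for n in ["scene","side"]:
    cv2.imwrite(f"pics/{n}0.png",cv2.resize(optics.grab_frame(n)[...,::-1],(800,600),interpolation=cv2.INTER_CUBIC))
    print(n,optics.camera_params(n))
print(optics.camera_params("wrist"));print(ctrl.get_obs())
E
```

```text
scene {'fx': 475.39245420332514, 'fy': 475.39245420332514, 'cx': 251.2627671199586, 'cy': 192.37021620047847, 'pose': array([[-5.70642652e-01, -5.22396809e-01,  6.33615449e-01,
         1.50706933e+03],
       [ 8.21034476e-01, -3.78356076e-01,  4.27491602e-01,
         5.44431828e+02],
       [ 1.64120060e-02,  7.64165070e-01,  6.44811905e-01,
         1.03682291e+03],
       [ 0.00000000e+00,  0.00000000e+00,  0.00000000e+00,
         1.00000000e+00]])}
side {'fx': 459.48009205376474, 'fy': 459.48009205376474, 'cx': 245.669350948716, 'cy': 195.2897124649928, 'pose': array([[ 8.09296254e-01,  4.38639948e-01, -3.90684743e-01,
        -2.77484833e+01],
       [-5.87144349e-01,  6.23723446e-01, -5.15975364e-01,
        -8.73261331e+02],
       [ 1.73518278e-02,  6.46965269e-01,  7.62322015e-01,
         1.27758891e+03],
       [ 0.00000000e+00,  0.00000000e+00,  0.00000000e+00,
         1.00000000e+00]])}
{'fx': 309.7764078896405, 'fy': 309.7764078896405, 'cx': 256.26904026031116, 'cy': 193.26339251262345, 'mount': array([[ 3.65562395e-04,  9.57615980e-01,  2.88047743e-01,
         7.3
[... 300 characters left out ...]
rray([-1.22519108,  0.53712151, -0.0044252 ,  1.53874728,  0.00260993,
        1.06727977, -0.07121285]), 'dq': array([ 1.65094096e-04, -2.31799942e-03, -1.14000952e-04, -6.08947114e-04,
        3.19208266e-06, -6.36066519e-04,  1.40716883e-03]), 'tau': array([ 2.38599059e-03, -5.84563065e+01,  1.05167795e+00, -2.59773731e+01,
        1.26257612e-02,  4.58806520e-03,  5.17982755e-06]), 'ee_pos': array([259.97312766, 595.14459978, 230.49120505]), 'ee_rot': array([-6.42182352e-01, -3.07506363e+00,  2.41701431e-03]), 'contact_force': array([-0.27572317, -0.71690991,  0.72526586]), 'wrist_torque': array([0.01966434, 0.02458433, 0.01247761]), 'finger_force': 0.0, 'finger_gap': 1.0001629143019515}
```

View pics/scene0.png

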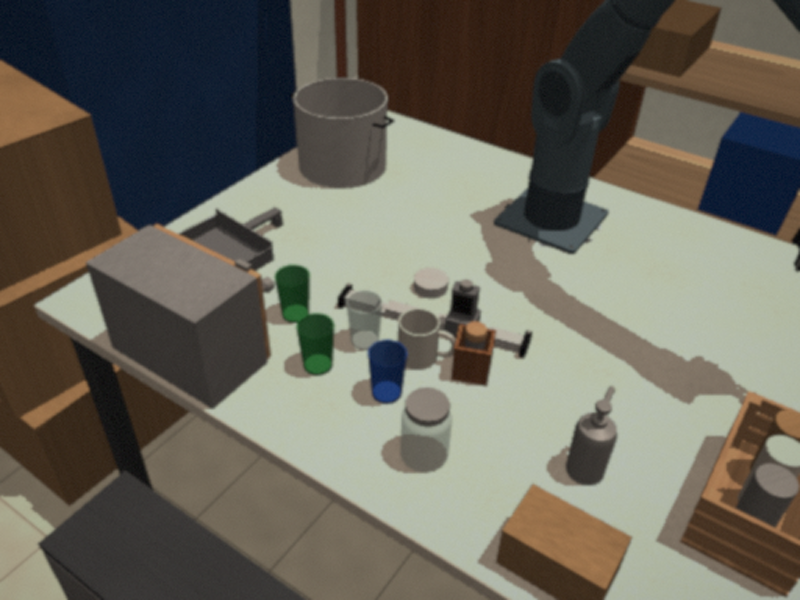

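View pics/side0.png

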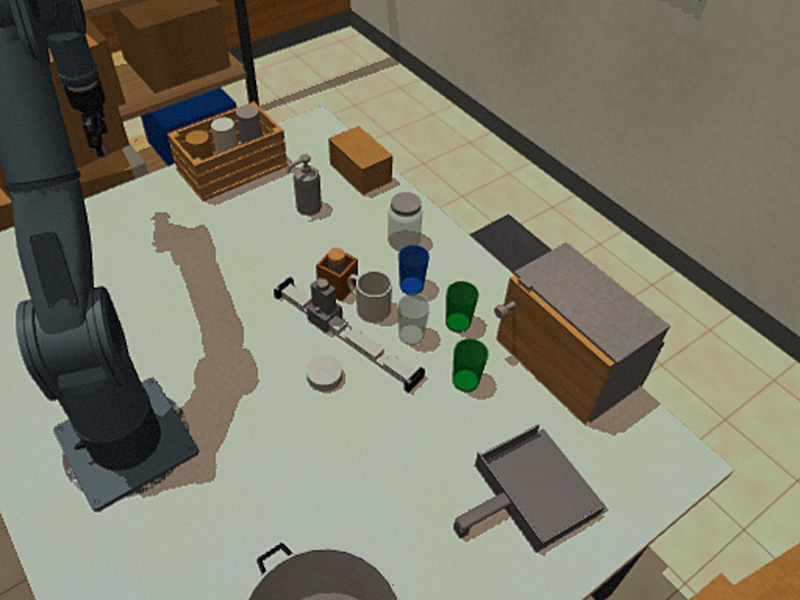

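Scene: the candidates are the clear tumbler at side (413,320) and scene (365,318), the blue one at side (413,270), and the green ones at side (461,306) and (467,365). There is also the mug at side (373,296) and the jar at (405,220). The tumbler that fits the description is the clear one, third along the rail (after brush and mug), so opposite the right notch. Checking this in one close crop.

```bash
python3 - <<'E'
from h import *
im=cv2.imread("pics/side0.png")
f=optics.grab_frame("side")[...,::-1]; c=f[150:256,166:320]
cv2.imwrite("pics/crop1.png",cv2.resize(c,None,fx=5,fy=5,interpolation=cv2.INTER_CUBIC))
E
```

```text
(no output)
```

View pics/crop1.png

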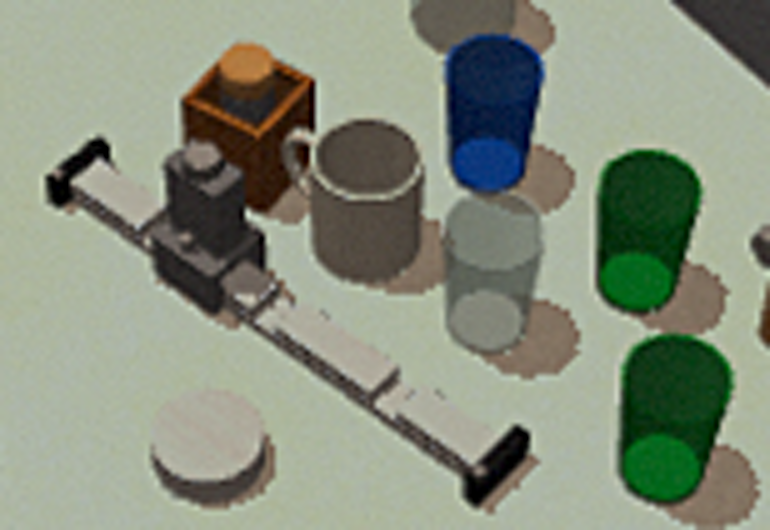

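Crop: the clear tumbler (495,275) stands opposite the right notch gap, which is at (385,388). The blue and green ones are standing behind it or further right. The stop block is at (205,195) and its cap at (205,150). The rail's end blocks are at (76,165) and (500,460).

```bash
python3 - <<'E'
from h import *
n=lambda u,v:(166+(u+.5)/5-.5,150+(v+.5)/5-.5)
L=onz("side",*n(72,160),30);R=onz("side",*n(504,457),30)
print(L,R,np.linalg.norm(L-R)); y=(L-R)/np.linalg.norm(L-R); m=(L+R)/2
yaw=np.arctan2(-y[0],y[1]);print("mid",m,"yaw",yaw)
cap=onz("side",*n(205,150),132);print("cap",cap,"s",(cap-m)@y,"across",(cap-m)@[y[1],-y[0],0])
for k in[(385,388)]: print("notch",(onz("side",*n(*k),24)-m)@y)
t=onz("side",*n(487,322),3);print("tum",t,(t-m)@y,(t-m)@[y[1],-y[0],0])
for p in [(367,270),(250,200)]:
  t=onz("side",*n(*p),0);print((t-m)@y,(t-m)@[y[1],-y[0],0])
# scene cap: dark/steel blob
f=optics.grab_frame("scene")[...,::-1]
q=proj("scene",cap);print(q)
c=f[int(q[1])-60:int(q[1])+60,int(q[0])-90:int(q[0])+70];print(int(q[0])-90,int(q[1])-60)
cv2.imwrite("pics/crop2.png",cv2.resize(c,None,fx=5,fy=5,interpolation=cv2.INTER_CUBIC))
E
```

```text
[454.34790267 161.7135687   30.        ] [ 551.65115874 -227.58660927   30.        ] 401.276154547903
mid [502.9995307  -32.93652028  30.        ] yaw 0.244925986515215
cap [492.52557632  33.68533378 132.        ] s 67.173314945013 across 5.993406272904666
notch -102.24115930837135
tum [ 624.65626743 -115.58651057    3.        ] -109.6831995524527 97.98458154821307
-13.432417293829628 80.57365690515363
95.00516047994532 74.85605339243271
(np.float64(298.8975761567415), np.float64(181.9040293428599))
208 121
```

View pics/crop2.png

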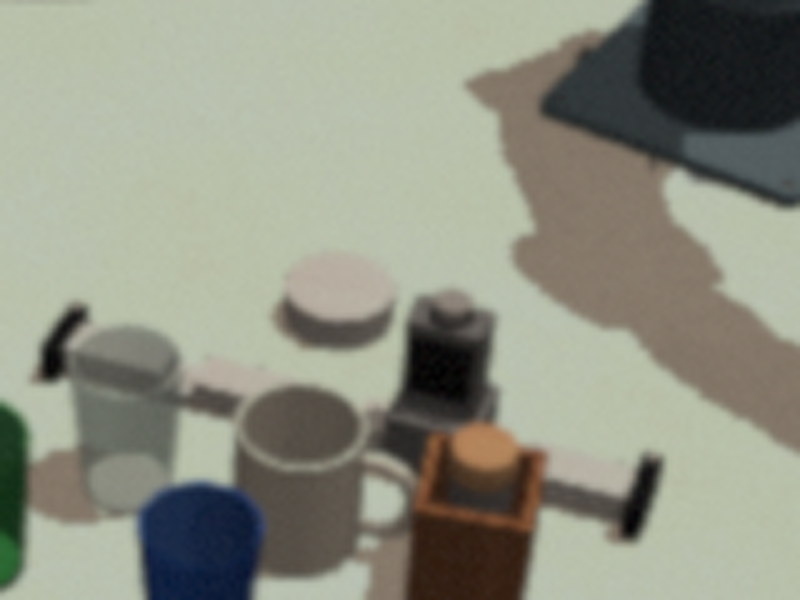

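The scene crop agrees: the cap is at (452,297), and the clear tumbler at (127,420) stands opposite the right notch, measured at -110 mm. Now I shut the fingers, turn so tool x lies along the rail, and move to the +y side of the stop.

Request:
play_rows([
  [0,0,0,0.114],
  [0,0,0,0.114],
  [0,0,0,0.114],
  [0,0,0,0.114],
  [0,0,0,0.114],
  [0,0,0,0.114],
  [0,0,0,0.114],
  [0,0,0,0.115],
], fingers=0)

```text
clock: 0.87
ee_pos: [260.0, 595.5, 231.1]
ee_rot: [1.939, 2.472, -0.001]
contact_force: [-0.1, 0.2, -0.0]
finger_gap: -0.004
finger_force: 0.0
```

Request:
play_rows([
  [-27,4,0,0],
  [-27,4,0,0],
  [-27,4,0,0],
  [-27,4,0,0],
  [-27,4,0,0],
  [-27,4,0,0],
  [-27,4,0,0],
  [-27,4,0,0],
  [-27,4,0,0],
  [-27,4,0,0],
  [-27,4,0,0],
  [-27,4,0,0],
  [-27,4,0,0],
  [-27,4,0,0],
  [-27,4,0,0],
  [-27,4,0,0],
  [-27,4,0,0],
  [-27,4,0,0],
  [-27,4,0,0],
  [0,0,0,0],
])

```text
clock: 2.53
ee_pos: [460.5, 111.1, 231.6]
ee_rot: [1.94, 2.468, -0.001]
contact_force: [-0.5, -0.0, -0.5]
finger_gap: 0.005
finger_force: 0.0
```

```bash
python3 - <<'E'
from h import *
s=ctrl.get_obs();R=cv2.Rodrigues(np.array(s["ee_rot"]))[0];print(s["clock"],s["ee_pos"],R.round(3),s["finger_gap"],s["contact_force"])
T=wristpose();np.save("T1.npy",T);f=optics.grab_frame("wrist")[...,::-1]
cv2.imwrite("pics/w1.png",cv2.resize(f,(800,600),interpolation=cv2.INTER_CUBIC))
E
```

```text
2.5333 [460.54531958 111.0509973  231.61425925] [[-0.236  0.972  0.001]
 [ 0.972  0.236 -0.002]
 [-0.002  0.001 -1.   ]] 0.00471790961993529 [-0.48141275 -0.03868977 -0.49060419]
```

View pics/w1.png

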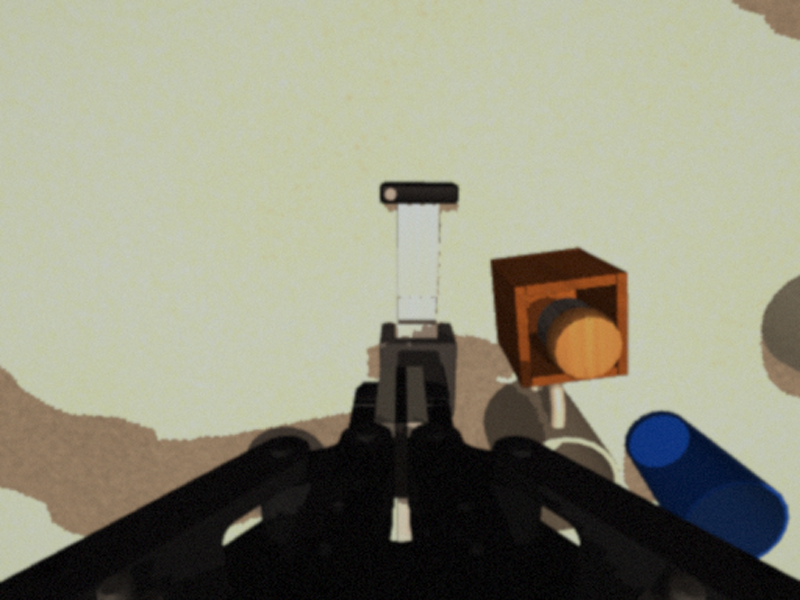

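Wrist view: the left end block is at (419,193), the rail at u 397–440, the saddle's rear edge at (418,325), and the fingers are close by in front of the block face. I'll compute the positions from these.

```bash
python3 - <<'E'
from h import *
T=np.load("T1.npy")
w=lambda u,v,z:onz("wrist",(u+.5)*.64-.5,(v+.5)*.64-.5,z,T)
E=w(419,183,30);A=w(418,208,24);B=w(417.5,295,24);S=w(418,325,51)
print("end",E,"A",A,"B",B,"saddle rear",S)
d=A-B;print("yaw",np.arctan2(-d[0],d[1]))
# tilt of triangulated cap
n=lambda u,v:(166+(u+.5)/5-.5,150+(v+.5)/5-.5)
o1,d1=ray("side",*n(205,150));o2,d2=ray("scene",208+452.5/5-.5,121+297.5/5-.5)
d1/=np.linalg.norm(d1);d2/=np.linalg.norm(d2)
x=np.linalg.lstsq(np.c_[d1,-d2],o2-o1,rcond=None)[0];P,Q=o1+d1*x[0],o2+d2*x[1];print("cap",(P+Q)/2,P-Q)
# right end, both views
for c in["side"]:pass
r=onz("scene",208+58/5,121+312/5,30);l=onz("scene",208+655/5,121+458/5,30);print("scene ends top",l,r)
print("tcp in wrist px /.64",np.array(proj("wrist",ctrl.get_obs()["ee_pos"],T))/.64)
E
```

```text
end [459.96315059 167.70223849  30.        ] A [463.85948371 150.45016476  24.        ] B [479.45549651  87.70515712  24.        ] saddle rear [482.45158798  73.66902327  51.        ]
yaw 0.24362461711622937
cap [490.72766138  29.62209374 136.51477286] [-0.63997359  0.74258737  0.29724928]
scene ends top [436.93642881 156.42111083  30.        ] [ 541.73207136 -235.71715639   30.        ]
tcp in wrist px /.64 [399.43216881 382.25675413]
```

The left end, the yaw (0.244) and the cap position, about (491,31), all agree. Now I centre on the rail and descend behind the stop.

Request:
play_rows([
  [0,12,0,-0.006],
  [0,0,26,0],
  [0,0,26,0],
  [0,0,26,0],
  [0,0,26,0],
  [0,0,26,0],
  [0,0,26,0],
  [0,0,0,0],
  [0,0,0,0],
])

```text
clock: 3.33
ee_pos: [469.3, 120.0, 74.7]
ee_rot: [-1.922, -2.482, 0.004]
contact_force: [1.5, 0.1, 0.9]
finger_gap: 0.004
finger_force: 0.0
```

Request:
play_rows([
  [-10,0,0,0],
  [-10,0,0,0],
  [-8,0,0,0],
  [-4,0,0,0],
  [-4,0,0,0],
  [-4,0,0,0],
  [-4,0,0,0],
  [-4,0,0,0],
])

```text
clock: 4.0
ee_pos: [482.6, 72.9, 75.4]
ee_rot: [1.924, 2.483, 0.0]
contact_force: [-1.1, -1.0, -0.4]
finger_gap: -0.0
finger_force: 0.0
```

```bash
python3 - <<'E'
from h import *
f=optics.grab_frame("side")[...,::-1]; c=f[130:256,166:320]
cv2.imwrite("pics/crop3.png",cv2.resize(c,None,fx=4,fy=4,interpolation=cv2.INTER_CUBIC))
E
```

```text
(no output)
```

View pics/crop3.png

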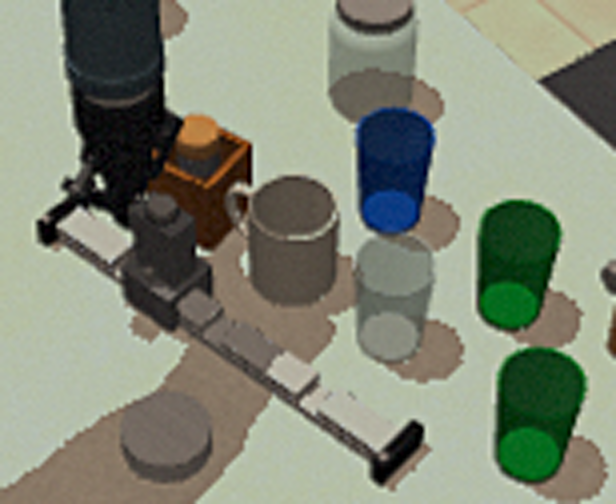

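The fingers are just behind the block at (110,190) and the path is clear. Pushing along the rail.

Request:
play_rows([
  [-3,0,0,0],
  [-3,0,0,0],
  [-3,0,0,0],
  [-3,0,0,0],
  [-3,0,0,0],
  [-3,0,0,0],
  [-3,0,0,0],
  [-3,0,0,0],
])

```text
clock: 4.72
ee_pos: [488.3, 49.5, 75.2]
ee_rot: [-1.924, -2.483, 0.0]
contact_force: [-1.4, 1.0, 0.5]
finger_gap: 0.0
finger_force: 0.0
```

Request:
play_rows([
  [-4,0,0,0],
  [-4,0,0,0],
  [-4,0,0,0],
  [-4,0,0,0],
  [-4,0,0,0],
  [-4,0,0,0],
  [-4,0,0,0],
  [-4,0,0,0],
  [-4,0,0,0],
  [-4,0,0,0],
  [-4,0,0,0],
  [-4,0,0,0],
  [-4,0,0,0],
  [-4,0,0,0],
  [-4,0,0,0],
  [-4,0,0,0],
  [-4,0,0,0],
  [-4,0,0,0],
])

```text
clock: 6.22
ee_pos: [506.5, -20.5, 75.3]
ee_rot: [1.925, 2.483, -0.0]
contact_force: [-1.4, 2.8, -0.0]
finger_gap: -0.002
finger_force: 0.0
```

Request:
play_rows([
  [-4,0,0,0],
  [-4,0,0,0],
  [-4,0,0,0],
  [-4,0,0,0],
  [-4,0,0,0],
  [-4,0,0,0],
  [-4,0,0,0],
  [-4,0,0,0],
  [-4,0,0,0],
  [-4,0,0,0],
])

```text
clock: 7.05
ee_pos: [516.3, -59.0, 75.2]
ee_rot: [-1.925, -2.483, 0.0]
contact_force: [-0.6, 2.0, 0.1]
finger_gap: 0.001
finger_force: 0.0
```

```bash
python3 - <<'E'
from h import *
f=optics.grab_frame("side")[...,::-1]; c=f[150:256,186:306]
cv2.imwrite("pics/crop4.png",cv2.resize(c,None,fx=5,fy=5,interpolation=cv2.INTER_CUBIC))
E
```

```text
(no output)
```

View pics/crop4.png

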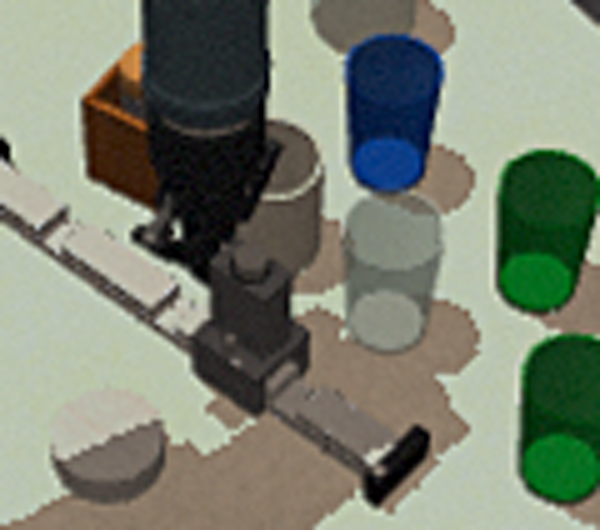

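The stop is at (250,330), past the middle notch. The right notch is still about 40 mm ahead at (285,388). I'll push on, slower near the end.

Request:
play_rows([
  [-4,0,0,0],
  [-4,0,0,0],
  [-4,0,0,0],
  [-4,0,0,0],
  [-4,0,0,0],
  [-4,0,0,0],
  [-2,0,0,0],
  [-2,0,0,0],
])

```text
clock: 7.77
ee_pos: [523.4, -86.1, 75.3]
ee_rot: [1.925, 2.483, -0.0]
contact_force: [-1.9, 1.9, 0.8]
finger_gap: 0.001
finger_force: 0.0
```

Request:
play_rows([
  [-1,0,0,0],
  [-1,0,0,0],
  [-1,0,0,0],
])

```text
clock: 8.02
ee_pos: [524.2, -88.7, 75.3]
ee_rot: [1.924, 2.483, 0.0]
contact_force: [-1.8, 0.8, -0.1]
finger_gap: 0.001
finger_force: 0.0
```

Request:
play_rows([
  [-1,0,0,0],
  [-1,0,0,0],
])

```text
clock: 8.18
ee_pos: [524.8, -90.8, 75.4]
ee_rot: [1.924, 2.483, 0.0]
contact_force: [-0.8, 1.7, -0.8]
finger_gap: 0.004
finger_force: 0.0
```

Request:
play_rows([
  [-1,0,0,0],
  [-1,0,0,0],
])

```text
clock: 8.35
ee_pos: [525.4, -93.0, 75.4]
ee_rot: [1.924, 2.482, 0.0]
contact_force: [0.3, 0.9, -0.5]
finger_gap: 0.0
finger_force: 0.0
```

```bash
python3 - <<'E'
from h import *
f=optics.grab_frame("side")[...,::-1]; c=f[175:256,196:296]
cv2.imwrite("pics/crop5.png",cv2.resize(c,None,fx=7,fy=7,interpolation=cv2.INTER_CUBIC))
E
```

```text
(no output)
```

View pics/crop5.png

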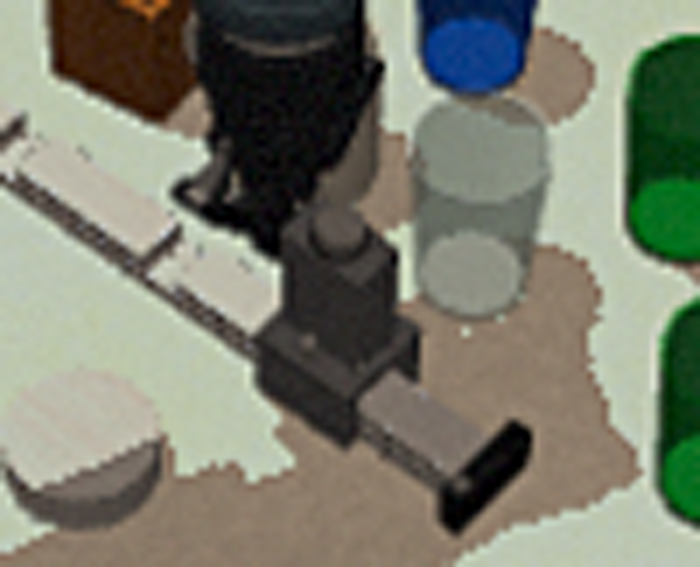

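The stop is now at (335,300), nearly at the notch. I'll compute where it stands along the rail.

```bash
cat > s.py <<'E'
from h import *
m=np.array([503,-32.9,30]);y=np.array([-.2425,.9702,0])
def rep(P,l):print(l,P.round(1),"s",round((P-m)@y,1),"ac",round((P-m)@np.array([.9702,.2425,0]),1))
E
python3 - <<'E'
from s import *
rep(onz("side",244.2,207.8,132),"cap now")
rep(onz("side",186+255/5-.4,150+262/5-.4,132),"cap before (tcp y-59)")
c1=lambda u,v:(166+(u+.5)/5-.5,150+(v+.5)/5-.5)
for a in [(372,402),(397,375),(383,402),(405,383)]: rep(onz("side",*c1(*a),24),"right notch pts")
for a in [(248,313),(285,285)]: rep(onz("side",*c1(*a),24),"mid notch pts")
p=ctrl.get_obs()["ee_pos"];rep(p,"tcp")
E
```

```text
cap now [ 524.7 -137.6  132. ] s -106.9 ac -4.3
cap before (tcp y-59) [ 518.7 -104.   132. ] s -72.8 ac -2.0
right notch pts [ 509.2 -137.7   24. ] s -103.2 ac -19.4
right notch pts [ 536.2 -129.1   24. ] s -101.4 ac 8.9
right notch pts [ 515.3 -142.    24. ] s -108.8 ac -14.6
right notch pts [ 536.7 -137.7   24. ] s -109.8 ac 7.3
mid notch pts [483.2 -26.2  24. ] s 11.3 ac -17.6
mid notch pts [518.1 -20.3  24. ] s 8.5 ac 17.7
tcp [525.4 -93.2  75.5] s -64.0 ac 7.1
```

Request:
play_rows([
  [-1,0,0,0],
  [-1,0,0,0],
])

```text
clock: 8.57
ee_pos: [525.7, -94.7, 75.4]
ee_rot: [1.925, 2.483, 0.0]
contact_force: [-0.6, 0.8, -0.6]
finger_gap: 0.001
finger_force: 0.0
```

```bash
python3 - <<'E'
from s import *
f=optics.grab_frame("side").astype(float); np.save("f_a.npy",f)
p=ctrl.get_obs();rep(p["ee_pos"],"tcp");print(p["contact_force"])
E
```

```text
tcp [525.7 -94.9  75.4] s -65.6 ac 7.0
[ 0.37503002 -0.22576578 -1.01737222]
```

Request:
play_rows([
  [-1,0,0,0],
  [0,0,0,0],
])

```text
clock: 8.78
ee_pos: [525.9, -95.7, 75.3]
ee_rot: [1.925, 2.483, -0.0]
contact_force: [-0.2, -0.7, -0.8]
finger_gap: 0.004
finger_force: 0.0
```

Request:
play_rows([
  [-1,0,0,0],
  [0,0,0,0],
])

```text
clock: 8.95
ee_pos: [526.1, -96.6, 75.3]
ee_rot: [1.925, 2.483, -0.0]
contact_force: [0.1, -0.4, 0.8]
finger_gap: 0.001
finger_force: 0.0
```

```bash
python3 - <<'E'
from s import *
f=optics.grab_frame("side"); a=np.load("f_a.npy").astype(np.uint8)
g=lambda i:cv2.cvtColor(i,cv2.COLOR_RGB2GRAY)
# template shift of stop's saddle+block
t=g(a)[205:238,232:258]
r=cv2.matchTemplate(g(f)[195:250,222:270],t,cv2.TM_CCOEFF_NORMED);print(cv2.minMaxLoc(r))
p=ctrl.get_obs();rep(p["ee_pos"],"tcp");print(p["contact_force"])
cv2.imwrite("pics/crop6.png",cv2.resize(f[175:256,196:296,::-1],None,fx=7,fy=7,interpolation=cv2.INTER_CUBIC))
E
```

```text
(-0.22091840207576752, 0.9916935563087463, (22, 9), (10, 10))
tcp [526.1 -96.5  75.3] s -67.3 ac 7.0
[ 1.09968085 -0.08120427  0.53694031]
```

View pics/crop6.png

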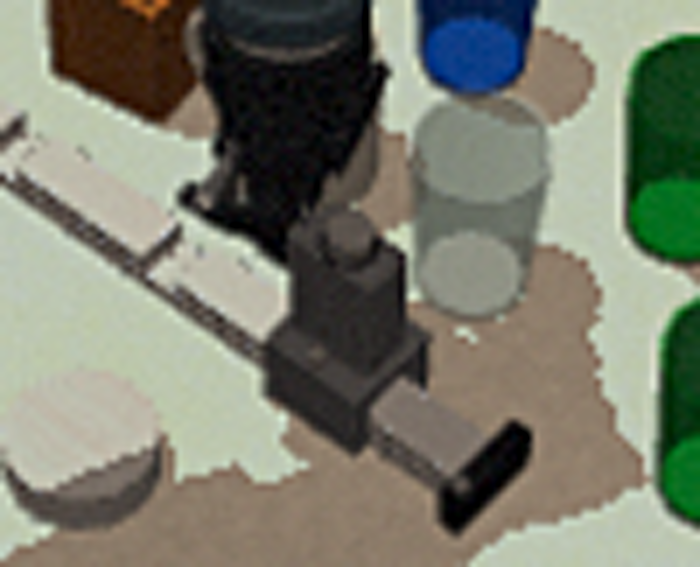

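The force dropped to nothing and the stop jumped ahead by about 10 crop px, while the TCP followed without contact. It then stayed put, so it is in the notch. Next: back off, rise, and pass over it for a wrist look at the cap.

Request:
play_rows([
  [8,0,0,0],
  [8,0,0,0],
  [0,0,-25,0],
  [0,0,-25,0],
  [0,0,-25,0],
  [0,0,-25,0],
  [0,0,-25,0],
  [-23,0,0,0],
  [-23,0,0,0],
  [-23,0,0,0],
  [-23,0,0,0],
  [-23,0,0,0],
  [0,0,0,0],
  [0,0,0,0],
])

```text
clock: 10.17
ee_pos: [550.5, -192.5, 200.1]
ee_rot: [-1.926, -2.481, 0.0]
contact_force: [0.7, 1.0, -0.3]
finger_gap: 0.003
finger_force: 0.0
```

```bash
python3 - <<'E'
from s import *
s=ctrl.get_obs();rep(s["ee_pos"],"tcp");T=wristpose();np.save("T2.npy",T)
f=optics.grab_frame("wrist")[...,::-1]
cv2.imwrite("pics/w2.png",cv2.resize(f,(800,600),interpolation=cv2.INTER_CUBIC))
E
```

```text
tcp [ 550.5 -192.5  200.1] s -166.4 ac 7.4
```

View pics/w2.png

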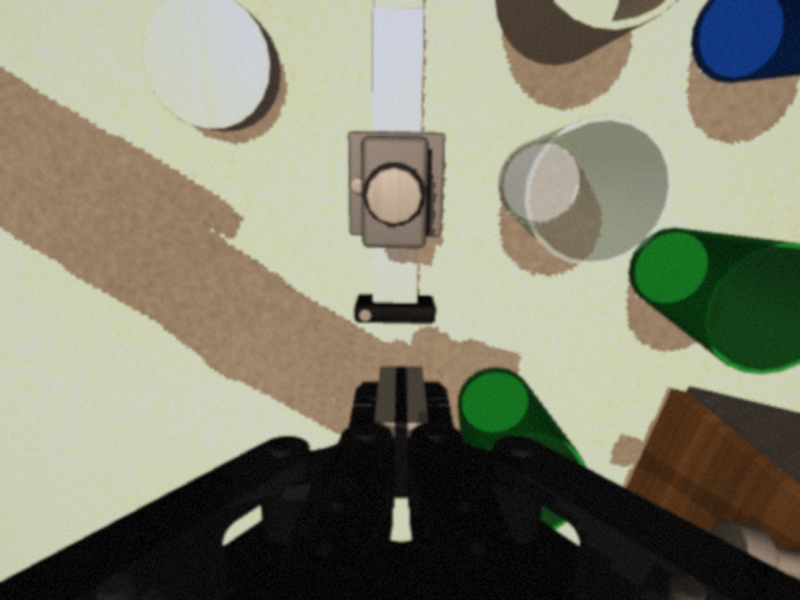

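Wrist view: the cap is at (393,194), the saddle at (396,185), the end block at (395,309), and the tumbler foot at (541,183), directly opposite the stop.

```bash
python3 - <<'E'
from s import *
T=np.load("T2.npy");w=lambda u,v,z:onz("wrist",(u+.5)*.64-.5,(v+.5)*.64-.5,z,T)
C=w(393.5,194,132);rep(C,"cap");E=w(395,322,30);rep(E,"end");D=w(398.5,131,51);rep(D,"saddle+")
print("stop rel right end (want 94):",(C-E)@y,(D-E)@y-30)
rep(w(541,183,3),"tumbler")
s=ctrl.get_obs();R=cv2.Rodrigues(np.array(s["ee_rot"]))[0];print("tool shift to cap",(R.T@(C-s["ee_pos"])).round(1))
E
```

```text
cap [ 533.2 -137.2  132. ] s -108.5 ac 4.0
end [ 555.4 -227.5   30. ] s -201.5 ac 3.6
saddle+ [ 527.6 -108.4   51. ] s -79.2 ac 5.5
stop rel right end (want 94): 93.03934808124164 92.2717137628341
tumbler [ 629.3 -114.6    3. ] s -109.9 ac 102.7
tool shift to cap [56.5 -3.3 68. ]
```

The stop is 93 mm from the rail's right end (94 nominal), so it is in the right notch. Going over the cap and pressing.

Request:
play_rows([
  [19,-1,0,0],
  [19,-1,0,0],
  [18.5,-1,0,0],
  [0,0,0,0],
  [0,0,20,0],
  [0,0,20,0],
  [0,0,15,0],
  [0,0,5,0],
  [0,0,0,0],
  [0,0,0,0],
])

```text
clock: 11.05
ee_pos: [534.0, -137.9, 140.7]
ee_rot: [1.924, 2.484, 0.0]
contact_force: [-0.1, 0.4, 0.4]
finger_gap: 0.002
finger_force: 0.0
```

Request:
play_rows([
  [0,0,2,0],
  [0,0,2,0],
  [0,0,2,0],
  [0,0,2,0],
  [0,0,2,0],
  [0,0,1,0],
  [0,0,1,0],
  [0,0,1,0],
  [0,0,0,0],
])

```text
clock: 11.8
ee_pos: [534.0, -138.3, 127.3]
ee_rot: [1.924, 2.483, 0.0]
contact_force: [0.5, 0.1, 2.2]
finger_gap: 0.002
finger_force: 1.0
```

Request:
play_rows([
  [0,0,1,0],
  [0,0,1,0],
  [0,0,0,0],
])

```text
clock: 12.05
ee_pos: [534.0, -138.4, 125.2]
ee_rot: [1.924, 2.483, 0.0]
contact_force: [-0.3, -0.3, 1.7]
finger_gap: -0.0
finger_force: 0.9
```

Request:
play_rows([
  [0,0,1,0],
  [0,0,1,0],
  [0,0,0,0],
])

```text
clock: 12.3
ee_pos: [534.0, -138.4, 124.0]
ee_rot: [1.925, 2.483, 0.001]
contact_force: [-2.5, 1.7, 11.2]
finger_gap: -0.0
finger_force: 5.3
```

Request:
play_rows([
  [0,0,1,0],
  [0,0,0,0],
])

```text
clock: 12.47
ee_pos: [534.2, -138.5, 123.9]
ee_rot: [1.925, 2.482, 0.002]
contact_force: [-4.7, 2.4, 19.6]
finger_gap: 0.003
finger_force: 9.8
```

Request:
play_rows([
  [0,0,1,0],
  [0,0,0,0],
])

```text
clock: 12.63
ee_pos: [534.3, -138.6, 123.8]
ee_rot: [1.925, 2.482, 0.002]
contact_force: [-8.7, 2.7, 28.3]
finger_gap: -0.002
finger_force: 14.3
```

The cap is hard against its stop at z = 124 with 28 N. Coming away and checking with the same wrist view.

Request:
play_rows([
  [0,0,-3,0],
  [0,0,-10,0],
  [0,0,-20,0],
  [0,0,-22,0],
  [0,0,-22,0],
  [-19,1,0,0],
  [-19,1,0,0],
  [-18,1,0,0],
  [0,0,0,0],
  [0,0,0,0],
  [0,0,0,0],
])

```text
clock: 13.55
ee_pos: [550.2, -190.9, 198.0]
ee_rot: [-1.923, -2.482, 0.0]
contact_force: [-0.4, -0.0, -0.2]
finger_gap: -0.002
finger_force: 0.0
```

```bash
python3 - <<'E'
from s import *
s=ctrl.get_obs();rep(s["ee_pos"],"tcp");T=wristpose();print(s["contact_force"]);np.save("T3.npy",T)
f=optics.grab_frame("wrist")[...,::-1]
a=cv2.imread("pics/w2.png")[90:340,200:700];b=cv2.resize(f,(800,600),interpolation=cv2.INTER_CUBIC)[90:340,200:700]
cv2.imwrite("pics/w3.png",np.vstack([a,b]))
E
```

```text
tcp [ 550.2 -190.9  198. ] s -164.7 ac 7.5
[-0.40626259 -0.01425959 -0.23732296]
```

View pics/w3.png

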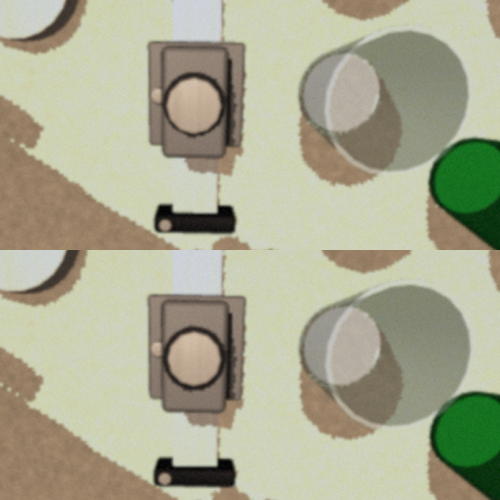

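In the before/after pair, the stop (195,355) sits the same relative to the end block. The cap (194,357) is lower and its shadow smaller, and the tumbler (340,345) has not moved. Handing in.

```bash
python3 -c "
from plant import ctrl
print(ctrl.hand_in())"
```

```text
the job is handed in; nothing more can be done
None
```

The job is handed in at about 13.6 s: the stop is in the right notch in front of the clear tumbler, the lock cap was pressed to its end stop at 124 mm, the arm is clear, and the tumbler has not moved.

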